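# Fit the hand wheel to a mobile-shelving drive box

## Task

Lock the shelving drive by standing the red-headed lock pin fully down in its hole through the lock plate, and let go of it. Then fit the black three-armed hand wheel to the D-shaft, turned so that its yellow-marked arm lies over the yellow line on the drive box and the flats match, and push it until the sprung brass collar under its hub is pressed fully down. Finish while still holding it pressed home, ready for a colleague to tighten its screw, with spanner, grease tin and spare ball grip left where they are.

Things in the scene. Friction and masses are not known exactly. Their poses are not given: they have to be found in the camera images.
- handwheel: Black three-armed hand wheel, 0.36 to 0.54 kg, lying free on the bench, balls up. Origin: centre of the hub's underside, z up along the axis, +x along the arm with the yellow stripe. Hub 50 mm across. Bore from below: 40 mm deep, 27.6 mm in diameter, with a flat 6.8 mm from the axis on the +x side; on the shaft it has 0.8 mm play all round and about 0.1 rad in turning.
- wheel_grip (a point): On the wheel's axis, 62 mm above the hub's underside, same axes: where to put the TCP. The round lock housing to grip is 42 mm in diameter and stands from 40 to 67 mm above the hub's underside, above all three arms, so it can be gripped at any yaw; a 3.5 mm steel button lies on top.
- wheel_mark (a point): Centre of the ball grip of the marked arm, 112 mm from the axis and 56 mm above the hub's underside. The three balls (32 mm) are at 0, 120 and 240 deg, the wheel 256 mm over all. Arms 17 to 28 mm wide, undersides 22 to 28 mm and tops 38 to 40 mm above the hub's underside.
- lock_pin: Steel lock pin standing upright and free on the bench, 90 g. Origin: centre of its foot; z up. Shank 16 mm in diameter (chamfered foot), 34 mm long; red knurled head 24 mm in diameter from 34 to 56 mm above the origin. When home the underside of its head lies on the lock plate.
- drive_box: Grey drive box bolted to the bench: 150 x 150 mm, 66 mm high, foot plate 190 mm along x; origin at the centre of its underside, z up. A stub with a chain sprocket sticks 30 mm out of its -y side. The drive shaft stands in the middle of its top. A yellow line on its top runs from the shaft towards +x, the side of the shaft's flat when the shaft is at 0.
- shaft_end (a point): Centre of the upper end of the D-shaft, 120 mm above the bench. z up along the shaft, +x points out of the flat. Shaft 26 mm in diameter, flat 6 mm from the axis, the last 4 mm tapered by 2.5 mm. The brass collar under it has its top 28 mm below this point when up, 35 mm when pressed fully down.
- pin_hole (a point): Mouth of the lock-pin hole, on top of the steel lock plate (44 mm wide, 8 mm thick, fixed to the shaft, reaching 75 mm from its axis); 50 mm from the shaft axis on its +y side, 75 mm above the bench. 19 mm hole through the plate, over an 18 mm bore in the box; 35 mm deep in all. The shaft's axes.
- drive_shaft (a joint): Turn of the shaft with its lock plate in the box, rad, counter-clockwise from above positive. It starts at 0, where the plate's hole lies over the bore in the box; pushed, it turns stiffly (about 0.15 N m) and stays. The pin locks it.
- thrust_collar (a joint): Travel of the sprung brass collar round the shaft (44 mm across; the hub's underside rests on it), m: 0 up, 0.007 pressed fully down to its stop. Its spring pushes up with about 7 N at 0 and 13 N at 0.007, so the wheel's own weight does not press it down.
- spare_ball: Spare black ball grip, 34 mm ball on a 20 mm steel stud, 42 mm high, standing on the bench; leave alone. Origin: centre of its underside.
- grease_tin: Round blue tin, 76 mm in diameter, 46 mm high; leave alone. Origin: centre of its underside.
- spanner: Steel spanner, 170 mm long, lying flat on the bench, long axis x; leave alone.
There are look-alikes about, which are no part of the job. Several things look just like the lock_pin: the one meant starts farthest from the robot's base.

How it is judged (in metres and radians):
On the way, in this order (a step that is already met when the one before it is completed fails the run):
1. the lock pin stands fully down in its hole, let go, before the hand wheel is on the shaft (horizontal distance between lock_pin and pin_hole below 0.005 m and z of lock_pin in the frame of pin_hole below -0.031 m and angle between lock_pin's own z axis and vertical below 0.12 rad and contact force between the fingers and lock_pin below 0.1 N and distance between handwheel and shaft_end above 0.05 m), for 0.2 s.
2. the hand wheel is on the D-shaft and presses the collar down (horizontal distance between handwheel and shaft_end below 0.004 m and z of handwheel in the frame of shaft_end below -0.032 m and value of joint thrust_collar above 0.005 m), for 0.3 s.
At the end, for the whole second after the job is handed in: Wheel held by the fingers (over 2 N), at rest on the D-shaft: axis within 4 mm, flats within 0.2 rad, tilt under 0.1, collar pressed 5 of its 7 mm. Lock pin let go, in its hole to within 3 mm of home, shaft within 0.12 rad of locked. Spanner, tin, spare ball within 30 mm of their places (all of step 2 and angle between the x axis of handwheel and the x axis of shaft_end, either way round below 0.2 rad and x of wheel_mark in the frame of shaft_end above 0.1 m and angle between handwheel's own z axis and vertical below 0.1 rad and contact force between the fingers and handwheel above 2 N and linear speed of handwheel below 0.02 m/s and horizontal distance between lock_pin and pin_hole below 0.005 m and z of lock_pin in the frame of pin_hole below -0.031 m and angle between lock_pin's own z axis and vertical below 0.12 rad and contact force between the fingers and lock_pin below 0.1 N and value of joint drive_shaft between -0.12 and 0.12 rad and distance of each of spanner, grease_tin, spare_ball from where it was at the start of the episode below 0.03 m); the arm keeps its last pose, push and grip.
It fails at once if the spanner, tin or spare ball is pushed more than 30 mm away (distance of any of spanner, grease_tin, spare_ball from where it was at the start of the episode above 0.03 m).
It also fails if it takes over 59 s, if anything falls off the work surface, if the arm or the gripper's body presses on something with over 40 N, if the wrist force passes 120 N, or if a joint passes its speed limit or range.

## Robot

A 6-joint arm with a two-finger parallel gripper is mounted at the origin on the work surface. World frame = base frame: x ahead of the robot, y to its left, z up, the work surface at z = 0. Lengths are in mm, angles in rad, forces in N, time in s.
With the tool pointing down it reaches from about 325 to 775 mm from the base axis. Payload 9.3 kg.
Tool frame: the origin (TCP) lies between the finger pads, 19 mm behind the fingertips; this is the grasp point; z points along the fingers, y is the line along which they close (so a half turn about z gives the same grasp; the last joint's range is limited). The gripper opens to 85 mm and grips with 20 to 120 N. Pads are 22 mm wide; open, the fingers measure 114 mm over their backs; the gripper's body (76 mm by 85 mm) begins 54 mm behind the grasp point. The pads swing forward as they close: fully open they stand 13 mm farther back than shut.
Start: joints at [1.059, 0.259, 0.021, 1.334, 0, 1.418], TCP at [193.134, 514.972, 249.979] pointing down, gripper open.
Joint ranges: [-3.04, 3.04], [-0.91, 1.82], [-1.04, 1.36], [-1.92, 1.95], [-1.52, 1.45], [-3.14, 3.14]. Speed limits (rad/s): [2.22, 2.22, 2.79, 3.14, 3.14, 3.14].

## Interface

Orientations are given as a rotation vector (axis times angle).
In Python, from station import movep, move_straight, move_j, gripper_to, dwell, ik, read_camera, calibration, PlanningError, finish_job, masks_of, get_time, get_qpos, get_joint_velocities, get_tau, get_ee_pos, get_tool_rot, get_contact_force, get_torque, get_finger_gap, get_gripper_force gives the robot as it stands. Calls block until the motion is done:
- movep(position, orientation): joint-space move of the TCP to a pose.
- move_straight(position, frame=None, speed=150, stop_force=None): straight line of the TCP; frame=None keeps the orientation; speed is the mean speed in mm/s. With stop_force (N) it stops when the force on the tool has changed by that much, and returns True; else False.
- move_j(angles): joint-space move.
- gripper_to(opening, strength=None): opening from 0.0 (shut) to 1.0 (fully open); strength is the grip in N (None keeps the last); returns when the fingers have stopped.
- dwell(seconds).
- ik(position, orientation): joint angles nearest the present ones, or None.
- read_camera(name): name is "side" or "top"; returns (picture, depth): 480x640x3 uint8, red, green, blue; 480x640 float32, mm along the optical axis (not along the pixel's ray), 0 where there is no reading.
- calibration(name): a dict with "vertical_fov" (degrees; the focal length in pixels is half the picture's height over the tangent of half this angle, whatever the lens; pixels are square), "cx", "cy" (the principal point, pixels), "k1" (the pictures are not rectified: a ray, as slopes to the right and down, at radius r is drawn at 1 + k1 r^2 times it, then the intrinsics apply), "eye" and "orientation" of the camera in the world. Camera axes: x right, y up, looking along -z (the intrinsics and any distortion apply to the point x, -y, -z); pixel columns grow to the right and rows downward; lengths in mm; the calibration is good to about 2 mm. A picture is of the moment at which its call begins. calibration takes no time and is no camera call.
A pose or a line that the arm cannot do raises PlanningError and nothing moves.
- finish_job(): hands the job in; it is judged then, once.
Trained networks look in the newest picture that a camera, given by its name, has taken for a name from the list of things; names that differ only in an ending like _2 or _b are one class to them, and where a whole thing is asked for, a point or a joint stands for the part that bears it (a point fixed in the world has none). Each returns a list of dicts, best first, with "conf" (0 to 1); they miss things now and then, are a little off and sometimes report something else, mostly with a low value. They report only what shows in the picture. A call takes as long as a camera call. They do not tell look-alikes from the thing itself.
- masks_of(camera, thing): "mask" (480x640 bool, what is visible of it) and "rect" ([left, top, right, bottom] in pixels, round what is visible of it).
Readings, each from a call of its own:
- get_time(): time.
- get_qpos(): joint angles.
- get_joint_velocities(): joint speeds.
- get_tau(): joint torques, N m.
- get_ee_pos(): TCP position.
- get_tool_rot(): TCP orientation.
- get_contact_force(): force on the tool from outside, world axes, zero at the start.
- get_torque(): the same for the moment, N m.
- get_finger_gap(): opening from 0.0 (shut) to 1.0 (fully open).
- get_gripper_force(): force on a finger pad.
Only numpy, scipy, OpenCV 4.12 (cv2) and the standard library are available. Lean on these libraries where they do the work, as an engineer would, in place of code of your own. Each camera call takes 0.05 s, during which the arm holds its last target. There are 200 camera calls.

## Working session

There is one attempt and no reset: what is moved stays moved. The work goes in short steps, each a Python script; the robot and the scene stay as the last script left them, time stands still between calls to the robot, and variables do not carry over. Pictures are saved under pics/ and viewed, at most 10 in all, crops included, and the job is handed in when it is done.

```bash
ls; mkdir -p pics
cat > h.py <<'E'
from station import *
import numpy as np, cv2
from scipy.spatial.transform import Rotation as R
def cal(n):
    c=calibration(n); f=240/np.tan(np.radians(c["vertical_fov"])/2)
    o=np.array(c["orientation"],float); M=o if o.shape==(3,3) else R.from_rotvec(o).as_matrix()
    return c,f,M,np.array(c["eye"],float)
def rays(n,uv):
    c,f,M,e=cal(n); uv=np.atleast_2d(np.array(uv,float))
    K=np.array([[f,0,c["cx"]],[0,f,c["cy"]],[0,0,1]])
    s=cv2.undistortPointsIter(uv[:,None],K,np.array([c["k1"],0,0,0,0.]),None,None,(3,50,1e-9))[:,0]
    return e,np.c_[s[:,0],-s[:,1],-np.ones(len(s))]@M.T   # unit optical depth
def pts(n,uv,d): 
    e,r=rays(n,uv); return e+r*np.asarray(d,float).reshape(-1,1)
def onz(n,uv,z):
    e,r=rays(n,uv); return e+r*((z-e[2])/r[:,2])[:,None]
def mpts(n,m,dep):
    v,u=np.nonzero(m&(dep>0)); return pts(n,np.c_[u,v],dep[v,u])
def proj(n,P):
    c,f,M,e=cal(n); q=(np.atleast_2d(P)-e)@M; s=np.c_[q[:,0],-q[:,1]]/-q[:,2:]
    s=s*(1+c["k1"]*(s**2).sum(1))[:,None]; return s*f+[c["cx"],c["cy"]]
E
python3 - <<'E'
from h import *
names=["handwheel","lock_pin","drive_box","shaft_end","pin_hole","spare_ball","grease_tin","spanner"]
for n in ["top","side"]:
    im,d=read_camera(n); cv2.imwrite(f"pics/{n}0.png",im[:,:,::-1]); np.savez(f"{n}0.npz",im=im,d=d)
    print(n,calibration(n))
    for t in names:
        for k in masks_of(n,t):
            P=mpts(n,k["mask"],d)
            print(t,round(k["conf"],2),k["rect"],k["mask"].sum(),np.median(P,0).round() if len(P) else None,np.percentile(P[:,2],[2,98]).round() if len(P) else None)
print(get_time(),get_tool_rot())
E
```

```text
pics
top {'vertical_fov': 55.26254536240845, 'cx': 320.2747361333525, 'cy': 238.7442679804251, 'k1': -0.11750805775867122, 'eye': array([519.96642506,  34.238568  , 977.56205803]), 'orientation': array([ 0.03082773, -0.0313181 , -1.55739464])}
handwheel 0.9 [417.2, 192.0, 520.9, 296.4] 2552 [ 522. -241.   41.] [-1. 72.]
lock_pin 0.68 [334.5, 188.0, 350.1, 200.2] 120 [652. -10.  56.] [39. 58.]
lock_pin 0.6 [371.8, 241.9, 386.8, 252.5] 112 [539. -83.  56.] [44. 59.]
lock_pin 0.53 [343.6, 230.1, 354.5, 238.7] 104 [569. -23.  56.] [41. 59.]
drive_box 0.96 [191.4, 226.4, 286.9, 317.6] 7148 [489. 203.  66.] [ 6. 96.]
shaft_end 0.65 [190.2, 262.1, 245.5, 286.3] 1117 [487. 230.  76.] [ 66. 121.]
shaft_end 0.31 [308.7, 125.6, 347.6, 166.0] 1093 [754.  17.  46.] [21. 49.]
pin_hole 0.87 [193.5, 260.9, 242.0, 283.8] 1073 [487. 231.  77.] [ 72. 121.]
spare_ball 0.68 [322.4, 271.4, 336.9, 283.5] 227 [477.  20.  37.] [-1. 43.]
spare_ball 0.6 [220.1, 264.0, 238.9, 281.5] 222 [487. 204.  92.] [70. 95.]
grease_tin 0.73 [311.6, 125.7, 349.6, 161.5] 1125 [754.  17.  46.] [15. 49.]
spanner 0.69 [315.7, 2
[... 785 characters left out ...]
2.7] 5735 [464. 178.  66.] [  5. 104.]
shaft_end 0.68 [211.1, 186.0, 253.5, 216.2] 725 [478. 203.  78.] [ 67. 121.]
pin_hole 0.9 [212.3, 183.4, 253.5, 216.4] 704 [478. 203.  78.] [ 68. 121.]
spare_ball 0.74 [276.4, 259.8, 292.6, 286.2] 264 [471.  12.  34.] [ 3. 43.]
spare_ball 0.45 [374.4, 206.4, 409.0, 241.9] 1032 [743.   6.  45.] [ 4. 49.]
spare_ball 0.21 [214.4, 183.2, 255.6, 213.6] 724 [478. 204.  78.] [ 67. 121.]
grease_tin 0.62 [374.7, 207.7, 409.8, 242.1] 1028 [744.   6.  45.] [ 6. 49.]
spanner 0.72 [213.3, 184.8, 253.1, 213.7] 703 [478. 203.  78.] [ 68. 121.]
spanner 0.59 [192.2, 284.0, 281.3, 332.1] 939 [368.  16.   7.] [-0. 11.]
0.9 [-5.60598236e-01 -3.09116769e+00  3.95298040e-06]
```

Run:
```python
import cv2,numpy as np
a=cv2.imread("pics/top0.png");b=cv2.imread("pics/side0.png")
cv2.imwrite("pics/top0c.png",cv2.resize(a[110:380,160:540],(780,554),interpolation=cv2.INTER_CUBIC))
cv2.imwrite("pics/side0c.png",cv2.resize(b[160:430,160:480],(711,600),interpolation=cv2.INTER_CUBIC))
```

```text
(no output)
```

View pics/top0c.png

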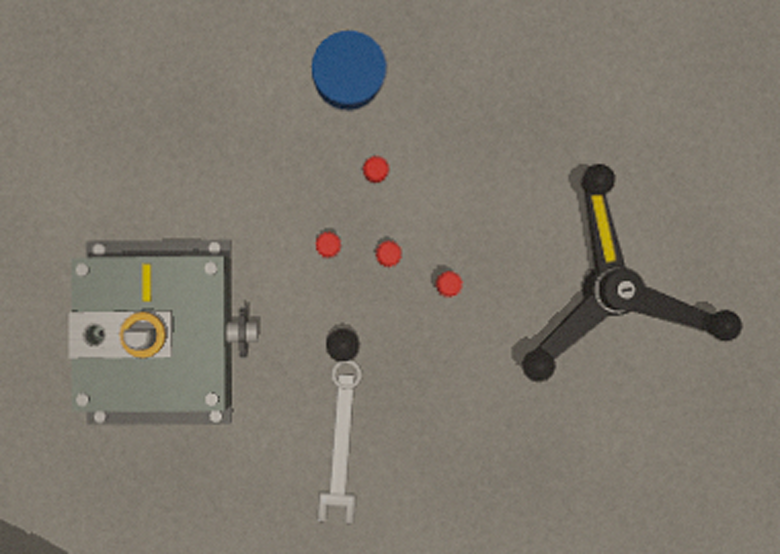

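View pics/side0c.png

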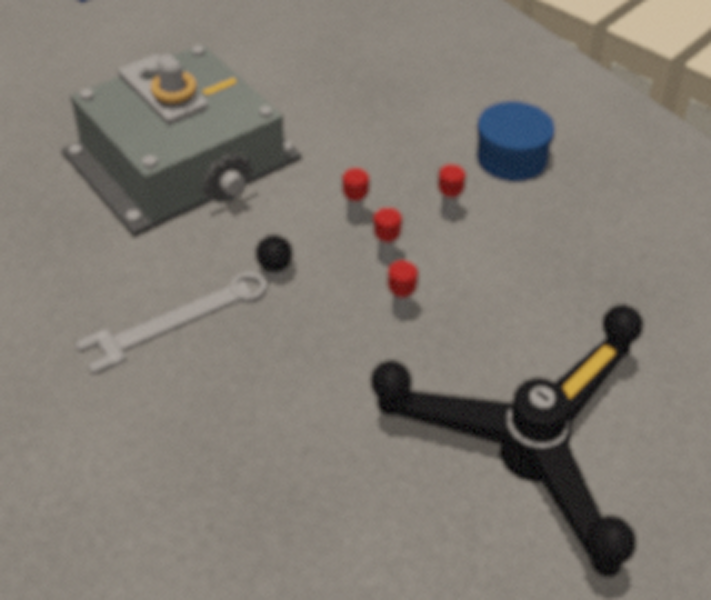

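The pin candidates, as full-image pixels in the top view, are (342,192), (320,229), (349,233) and (379,248). The first lies farthest out (x≈652, |r|≈652, against 545–573 for the others), so it is the one to take. The yellow-marked arm of the wheel points to (452,197). The hole is at about (206,273) and the shaft at about (230,273). Next I'll check close crops and measure colour blobs.

```bash
cat >> h.py <<'E'
def tri(uvt,uvs):
    (e1,r1),(e2,r2)=rays("top",uvt),rays("side",uvs); r1=r1[0]/np.linalg.norm(r1[0]); r2=r2[0]/np.linalg.norm(r2[0])
    t=np.linalg.lstsq(np.c_[r1,-r2],e2-e1,rcond=None)[0]; a,b=e1+t[0]*r1,e2+t[1]*r2
    return (a+b)/2,np.linalg.norm(a-b)
def hsv(im): return cv2.cvtColor(im,cv2.COLOR_RGB2HSV).astype(int)
def red(im): h=hsv(im); return ((h[...,0]<8)|(h[...,0]>172))&(h[...,1]>130)&(h[...,2]>60)
def yel(im): h=hsv(im); return (h[...,0]>14)&(h[...,0]<34)&(h[...,1]>130)&(h[...,2]>90)
def blobs(m,lo=15):
    n,l,s,c=cv2.connectedComponentsWithStats(m.astype(np.uint8)); return [(c[i],s[i],l==i) for i in range(1,n) if s[i,4]>=lo]
E
python3 - <<'E'
from h import *
for n in ["top","side"]:
    z=np.load(n+"0.npz");im,d=z["im"],z["d"]
    for nm,f in [("red",red),("yel",yel)]:
        for c,s,m in blobs(f(im)):
            P=mpts(n,m,d); zt=P[:,2].max(); T=P[P[:,2]>54] if nm=="red" else P
            print(n,nm,c.round(1),s[4],P.mean(0).round(1),"top",(T.min(0)+T.max(0)).round(1)/2,len(T))
    # wheel/box from depth
    v,u=np.nonzero(d>0); P=pts(n,np.c_[u,v],d[v,u])
    def cl(x0,x1,y0,y1,z0,z1):
        k=(P[:,0]>x0)&(P[:,0]<x1)&(P[:,1]>y0)&(P[:,1]<y1)&(P[:,2]>z0)&(P[:,2]<z1); return P[k]
    for lab,a in dict(shaft=(440,530,150,260,112,126),plate=(440,530,160,300,71.5,79),box=(390,580,100,300,62,70),housing=(480,570,-300,-200,62,69),foot=(380,600,100,300,4,14)).items():
        Q=cl(*a); 
        if len(Q)<5: print(lab,len(Q));continue
        r=cv2.minAreaRect(Q[:,:2].astype(np.float32)); print(n,lab,len(Q),Q.mean(0).round(1),np.round(r[0],1),np.round(r[1],1),round(r[2],1))
crop=[]
for n,(u,v) in [("top",(215,272)),("top",(342,192)),("side",(233,200)),("side",(365,243))]:
    im=np.load(n+"0.npz")["im"]; crop.append(cv2.resize(im[v-25:v+25,u-33:u+33],(396,300),interpolation=cv2.INTER_CUBIC))
cv2.imwrite("pics/close.png",np.vstack([np.hstack(crop[:2]),np.hstack(crop[2:])])[:,:,::-1])
E
```

```text
top red [342.6 192.2] 126 [651.8  -9.8  53.4] top [652.85 -10.55  56.8 ] 91
top red [319.4 228.7] 118 [576.7  36.3  55.5] top [577.2   36.05  57.1 ] 103
top red [348.7 233.3] 120 [568.4 -23.1  53.7] top [568.85 -23.55  57.  ] 96
top red [378.2 247.9] 123 [539.6 -82.9  53.7] top [540.4  -83.55  57.  ] 92
top yel [453.7 220.8] 191 [ 598.  -241.8   40. ] top [ 597.65 -239.95   47.5 ] 191
top yel [231.  247.5] 88 [536.2 212.   67.1] top [536.25 212.3   67.8 ] 88
top yel [230.5 272.5] 188 [487.4 207.2  92.5] top [487.3  209.75 102.  ] 188
top shaft 123 [484.4 210.1 119.4] [483.4 211.4] [19.  26.1] 1.0
top plate 677 [486.3 245.4  75.4] [485.3 236. ] [ 43.7 100.7] 1.0
top box 4411 [486.8 203.1  66.4] [486.5 201.3] [150.4 167.8] 0.9
top housing 275 [ 535.7 -254.    66.5] [ 535.3 -254.7] [40.4 42.3] 0.4
top foot 1023 [495.2 205.    8.5] [489.9 200.2] [198.5 219.8] 89.9
side red [362.8 240.5] 131 [646.7 -14.9  51. ] top [649.2  -12.25  56.6 ] 65
side red [319.7 242.3] 128 [571.2  30.8  51.2] top [573.3   33.2   56.65] 64
side red [333.9 260.5] 146 [563.  -28.8  51.2] top [565.45 -27.55  57.35] 70
side red [340.7 284.6] 168 [534.3 -88.4  51.8] top [536.45 -85.4   56.75] 87
side yel [238.5 201.1] 82 [480.2 198.   91.8] top [482.75 203.65  88.9 ] 82
side yel [258.2 198.7] 27 [533.1 210.4  68.1] top [533.1  210.75  67.8 ] 27
side yel [424.5 326.6] 227 [ 600.4 -242.    39.6] top [ 592.55 -246.9    51.6 ] 227
side shaft 82 [481.  205.3 118.5] [481.  206.9] [17.2 23.6] 8.0
side plate 325 [478.4 231.   75.7] [484.1 234.8] [ 45.6 105.5] 2.7
side box 2458 [478.9 196.3  67.1] [484.6 201.6] [154.6 174.9] 0.7
side housing 373 [ 531.5 -258.3   66.6] [ 533.5 -256.9] [42.1 40.3] 68.0
side foot 747 [428.5 182.3   8.9] [490.4 190.6] [187.  214.4] 88.2
```

View pics/close.png

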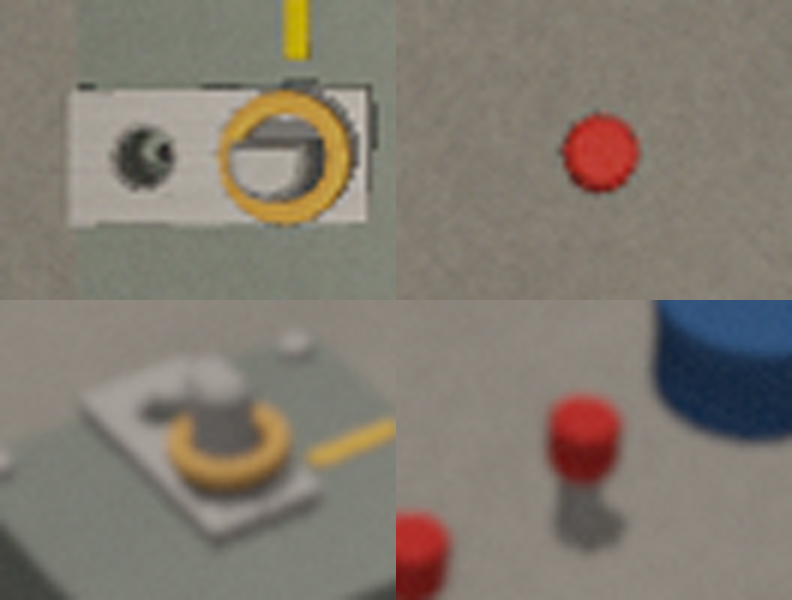

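The crops confirm three things. The lone red pin is at (342,192) in the top view and (363,240) in the side view. The hole centre is at about (205.8,272.9) in the top view. The flat and the yellow line both face +x. Next I'll triangulate and get the wheel yaw.

Run:
```python
from h import *
Z={n:np.load(n+"0.npz") for n in ["top","side"]}
print("pin head tri",tri((342.6,192.2),(362.8,240.5)), "top@56 disc",onz("top",(342.6,192.2),54))
h=onz("top",(205.75,272.9),75)[0]; print("hole top ray",h.round(1))
# hole refined: dark centroid in plate
im=Z["top"]["im"]; g=im.mean(2); m=np.zeros_like(g,bool); m[264:283,196:216]=True; dk=m&(g<135)
print([(c.round(2),s[4],onz("top",c,75)[0].round(1)) for c,s,_ in blobs(dk)])
for n in Z:
    im,d=Z[n]["im"],Z[n]["d"]
    ring=min((b for b in blobs(yel(im)) ),key=lambda b:np.hypot(*(b[0]-((230.5,272.5) if n=="top" else (238.5,201.1)))))
    ct=max(cv2.findContours(ring[2].astype(np.uint8),0,1)[0],key=len); e=cv2.fitEllipse(ct); print(n,"ring ellipse",np.round(e[0],2),np.round(e[1],1),onz(n,e[0],92)[0].round(1))
    v,u=np.nonzero(d>0); P=pts(n,np.c_[u,v],d[v,u]); P=P[np.hypot(P[:,0]-535,P[:,1]+255)<135]
    B=P[(P[:,2]>50)&(np.hypot(P[:,0]-535,P[:,1]+255)>85)]
    a=np.arctan2(B[:,1]+255,B[:,0]-535)
    from scipy.optimize import least_squares
    C=[]
    for k in (0.2,0.2+2.094,0.2-2.094):
        Q=B[np.abs((a-k+np.pi)%(2*np.pi)-np.pi)<.5]
        s=least_squares(lambda c:np.linalg.norm(Q-c,axis=1)-16,np.r_[Q.mean(0)[:2],54],loss="soft_l1").x; C.append(s)
    C=np.array(C);o=C.mean(0); print(n,C.round(1).tolist(),"centre",o.round(1),"yaws",[round((np.degrees(np.arctan2(*(c-o)[[1,0]]))-k),1) for c,k in zip(C,(0,120,-120))],np.hypot(*(C-o)[:,:2].T).round(1))
# box pts relative check, ik
f=lambda x,y,z,th: ik([x,y,z],(R.from_euler('z',th)*R.from_euler('x',np.pi)).as_rotvec())
for th in (np.pi/2,-np.pi/2,0,np.pi): print(th,[None if q is None else np.round(q,2).tolist() for q in (f(652,-11,58,th),f(485,261,97,th),f(535,-255,62,th),f(486,211,147,th))])
```

```text
pin head tri (array([652.29506778,  -9.82091679,  44.70495055]), np.float64(1.5466407420873955)) top@56 disc [[651.61318568  -9.82127696  54.        ]]
hole top ray [485.1 260.1  75. ]
[(array([205.28, 272.87]), np.int32(97), array([485.1, 261. ,  75. ]))]
top ring ellipse [229.17 272.77] [21.  21.2] [486.8 209.8  92. ]
top [[644.6, -232.0, 55.8], [460.3, -172.0, 56.2], [501.3, -362.5, 55.5]] centre [ 535.4 -255.5   55.8] yaws [np.float64(12.1), np.float64(12.0), np.float64(12.3)] [111.7 112.3 112.3]
side ring ellipse [237.54 198.7 ] [12.2 16.2] [482.4 206.4  92. ]
side [[643.8, -232.2, 55.6], [459.5, -173.4, 55.7], [500.1, -362.2, 56.5]] centre [ 534.4 -255.9   55.9] yaws [np.float64(12.3), np.float64(12.2), np.float64(12.1)] [111.9 111.5 111.7]
1.5707963267948966 [[-0.15, 0.53, -0.05, 0.99, 0.0, 1.43], [0.34, 0.35, -0.26, 0.97, 0.0, 1.91], [-0.59, 0.44, -0.2, 0.93, 0.0, 0.98], [0.25, 0.28, -0.22, 1.07, 0.0, 1.82]]
-1.5707963267948966 [[-0.15, 0.53, -0.05, 0.99, 0.0, -1.72], [0.34, 0.35, -0.26, 0.97, 0.0, -1.23], [-0.59, 0.44, -0.2, 0.93, 0.0, -2.16], [0.25, 0.28, -0.22, 1.07, 0.0, -1.32]]
0 [[-0.15, 0.53, -0.05, 0.99, 0.0, 3.0], [0.34, 0.35, -0.26, 0.97, 0.0, -2.8], [-0.59, 0.44, -0.2, 0.93, 0.0, 2.56], [0.25, 0.28, -0.22, 1.07, 0.0, -2.89]]
3.141592653589793 [[-0.15, 0.53, -0.05, 0.99, 0.0, -0.15], [0.34, 0.35, -0.26, 0.97, 0.0, 0.34], [-0.59, 0.44, -0.2, 0.93, 0.0, -0.59], [0.25, 0.28, -0.22, 1.07, 0.0, 0.25]]
```

```bash
cat >> h.py <<'E'
def ori(th): return (R.from_euler('z',th)*R.from_euler('x',np.pi)).as_rotvec()
def shot(k):
    o={}
    for n in ["top","side"]:
        im,d=read_camera(n); np.savez(f"{n}{k}.npz",im=im,d=d); cv2.imwrite(f"pics/{n}{k}.png",im[:,:,::-1]); o[n]=(im,d)
    return o
E
python3 - <<'E'
from h import *
th=np.pi/2+0.0175
gripper_to(0.6,60); movep([652,-10.3,150],ori(th)); print(get_time())
print(move_straight([652,-10.3,57],speed=150,stop_force=15)); gripper_to(0.0,60)
print(get_finger_gap(),get_gripper_force(),get_ee_pos(),get_contact_force())
move_straight([652,-10.3,180]); movep([485.1,260.5,170],ori(th))
print(get_finger_gap(),get_ee_pos(),get_contact_force(),get_time())
o=shot(1)
for n in o:
    for c,s,m in blobs(red(o[n][0])): print(n,c.round(2),s[4],mpts(n,m,o[n][1]).mean(0).round(1))
E
python3 - <<'E'
import cv2,numpy as np
a=cv2.imread("pics/top1.png");b=cv2.imread("pics/side1.png")
cv2.imwrite("pics/p1.png",np.hstack([cv2.resize(a[200:340,150:280],(390,420)),cv2.resize(b[110:250,180:310],(390,420))]))
E
```

```text
3.8333
False
0.2536487058496954 58.73064458370209 [652.60076867 -10.39909174  58.38926825] [-0.69904598 -0.15736664  6.28412652]
0.24976963914256176 [485.93046251 259.91484754 169.95768681] [-0.40485045 -0.34031219 -0.62519899] 7.15
top [319.38 228.69] 117 [576.7  36.3  55.5]
top [348.77 233.29] 119 [568.4 -23.2  53.9]
top [378.18 248.02] 126 [539.4 -83.   53.4]
top [198.09 273.97] 78 [486.7 249.8 170.6]
side [224.19 160.84] 109 [483.2 251.5 162. ]
side [319.73 242.32] 130 [571.3  30.8  51.1]
side [333.89 260.55] 148 [562.9 -28.9  51. ]
side [340.64 284.68] 169 [534.2 -88.4  51.5]
```

View pics/p1.png

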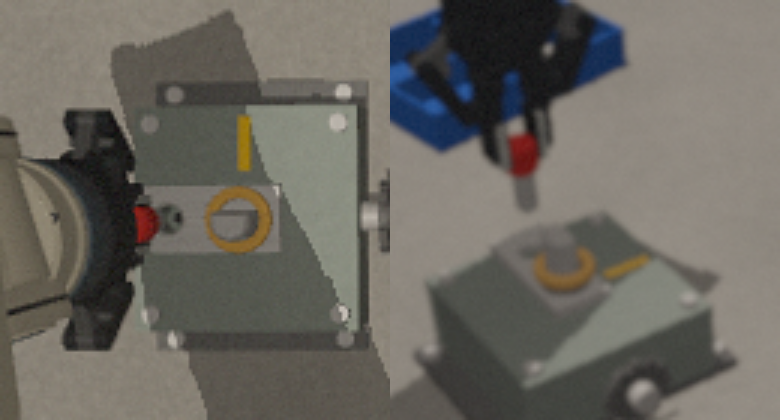

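Run:
```python
from h import *
p=get_ee_pos(); print(p,proj("side",[[p[0],p[1],z] for z in (113,125,140,155)]).round(1).tolist())
im=np.load("side1.npz")["im"]; g=im.mean(2)
for r in range(166,182,2): print(r,g[r,214:238].astype(int).tolist())
tx,ty=485.1,260.5
cx,cy=2*tx-p[0],2*ty-p[1]
print(move_straight([cx,cy,136],speed=100,stop_force=10),get_ee_pos(),get_contact_force())
print(move_straight([cx,cy,112],speed=40,stop_force=10),get_ee_pos(),get_contact_force(),get_torque(),get_time())
```

```text
[486.10248815 259.60945143 169.84124404] [[226.3, 178.2], [225.6, 173.5], [224.8, 167.6], [224.0, 161.5]]
166 [133, 126, 116, 104, 94, 82, 62, 51, 50, 50, 49, 48, 49, 65, 89, 115, 132, 137, 137, 138, 139, 138, 138, 138]
168 [140, 139, 135, 132, 127, 115, 96, 75, 67, 61, 66, 70, 78, 91, 116, 131, 138, 139, 138, 138, 137, 139, 138, 135]
170 [141, 140, 138, 141, 139, 136, 121, 102, 87, 86, 87, 88, 85, 97, 114, 132, 136, 141, 141, 140, 140, 137, 139, 135]
172 [139, 140, 140, 139, 141, 137, 129, 110, 90, 89, 89, 88, 88, 92, 108, 128, 134, 138, 138, 138, 137, 137, 137, 136]
174 [142, 139, 139, 137, 139, 137, 132, 116, 94, 88, 90, 89, 89, 89, 104, 121, 134, 137, 138, 137, 139, 137, 136, 135]
176 [137, 137, 137, 138, 138, 139, 136, 121, 100, 89, 89, 86, 86, 88, 98, 117, 133, 139, 137, 137, 137, 137, 135, 134]
178 [138, 138, 137, 137, 138, 136, 135, 123, 110, 95, 87, 88, 88, 89, 99, 118, 132, 136, 137, 138, 137, 136, 134, 137]
180 [139, 139, 138, 139, 139, 136, 138, 134, 128, 121, 111, 104, 106, 114, 123, 129, 133, 135, 134, 134, 136, 135, 134, 134]
False [484.36260403 261.11477197 136.02349772] [-0.3485302  -0.63609667 -1.34963681]
False [484.1664177  261.31490199 111.88148356] [ 2.43847247 -0.97362556 -2.21734674] [-0.29020574 -0.58058963  0.05109111] 8.4917
```

Run:
```python
from h import *
print(np.std([get_ee_pos() for _ in range(10)],0))
print(move_straight([484.8,260.9,94],speed=40,stop_force=12),get_ee_pos(),get_contact_force(),get_time())
gripper_to(0.6); print(get_ee_pos(),get_contact_force())
p=get_ee_pos(); move_straight([484.8,260.9,200]); movep([480,60,260],ori(np.pi/2)); print(get_time())
o=shot(2)
for n in o:
    for c,s,m in blobs(red(o[n][0])):
        P=mpts(n,m,o[n][1]); print(n,c.round(2),s[4],P.mean(0).round(1),P[:,2].max().round(1))
    # plate
    a=o[n][0]
    cv2.imwrite(f"pics/{n}2c.png",cv2.resize(a[215:335,140:300] if n=="top" else a[150:270,160:320],(400,300))[:,:,::-1])
cv2.imwrite("pics/p2.png",np.hstack([cv2.imread("pics/top2c.png"),cv2.imread("pics/side2c.png")]))
print(tri([c for c,s,_ in blobs(red(o["top"][0])) if c[0]<260][0],[c for c,s,_ in blobs(red(o["side"][0])) if c[0]<260][0]))
```

```text
[0.00000000e+00 5.68434189e-14 0.00000000e+00]
True [485.19535438 261.29516733  99.34715498] [ 1.04282176 -0.81773952  7.01510696] 8.875
[484.59393855 261.06352724  98.53675241] [-1.06973367 -0.31881037  0.81686758]
10.9417
top [319.37 228.86] 115 [576.4  36.3  55.8] 59.4
top [348.79 233.2 ] 121 [568.6 -23.2  53.6] 60.1
top [378.23 247.94] 126 [539.6 -83.1  53. ] 59.7
top [203.09 272.99] 138 [485.7 259.9  96.6] 101.1
side [225.55 188.15] 98 [479.2 254.7  92.4] 100.4
side [319.54 242.48] 143 [571.1  31.   50.7] 59.3
side [333.86 259.99] 159 [563.6 -27.7  51.4] 60.1
side [340.62 284.54] 168 [534.2 -88.3  51.9] 59.6
(array([484.18299345, 263.41093008,  85.17980013]), np.float64(2.391575758215178))
```

View pics/p2.png

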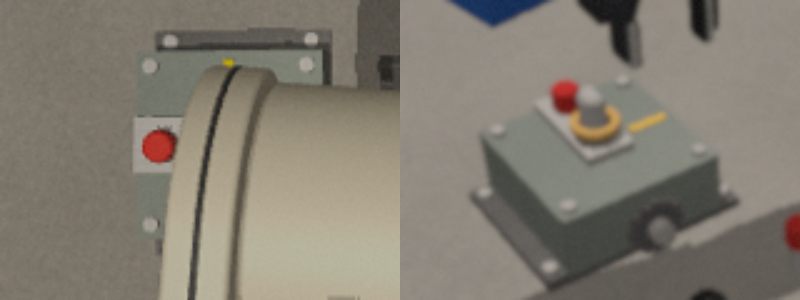

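The pin is home: its head sits on the plate at (203,273) in the top view, with the top at z≈97, which puts the foot at about 41. Now for the wheel.

```bash
cat >> h.py <<'E'
from scipy.optimize import least_squares
def wheel(n,d,o,yaw,zb):
    """fit three 16 mm balls at 112 mm: returns x,y,z of ball plane, yaw"""
    v,u=np.nonzero(d>0); P=pts(n,np.c_[u,v],d[v,u]); C=[];N=[]
    for k in (0,1,2):
        a=yaw+k*2.0944; c0=np.r_[o[0]+112*np.cos(a),o[1]+112*np.sin(a),zb]
        Q=P[np.linalg.norm(P-c0,axis=1)<24]; N.append(len(Q))
        if len(Q)<40: C.append(c0*np.nan); continue
        C.append(least_squares(lambda c:np.linalg.norm(Q-c,axis=1)-16,c0,loss="soft_l1",f_scale=1.5).x)
    C=np.array(C); return C,N
E
python3 - <<'E'
from h import *
yw=np.radians(12.15); yb=np.radians(1.0); thp=np.pi/2+yw-yb
gripper_to(1.0,100); movep([534.9,-255.6,160],ori(thp))
print(move_straight([534.9,-255.6,62],speed=120,stop_force=15),get_ee_pos(),get_contact_force())
gripper_to(0.0,100); print(get_finger_gap(),get_gripper_force(),get_ee_pos(),get_contact_force(),get_time())
move_straight([534.9,-255.6,240]); print(get_ee_pos(),get_contact_force(),get_finger_gap())
movep([486,210.6,230],ori(np.pi/2)); p=get_ee_pos(); print(p,get_tool_rot(),get_contact_force(),get_time())
o=shot(3)
for n in o:
    C,N=wheel(n,o[n][1],p[:2],yb,p[2]-6); print(n,N,C.round(1).tolist(),np.nanmean(C,0).round(1))
a,b=o["top"][0],o["side"][0]
cv2.imwrite("pics/p3.png",np.hstack([a[180:380,100:340],b[80:280,110:350]])[:,:,::-1].repeat(1,0))
E
```

```text
False [ 535.34432569 -255.68282127   62.74461839] [ 0.4122988  -0.61812253 -0.03489391]
0.45678387287251976 99.86037611961365 [ 535.48620043 -255.77415708   63.03701406] [0.99706238 1.17837833 6.56088805] 14.2083
[ 534.58670995 -255.4051931   238.975976  ] [-0.4224028   0.18629368 -4.78057039] 0.4599911553552985
[486.47896988 209.96326196 229.95748072] [ 2.22210206e+00  2.22038599e+00 -5.09722392e-05] [-0.51337179  0.08305428 -4.4508153 ] 17.2583
top [293, 0, 295] [[597.9, 211.6, 223.6], [nan, nan, nan], [431.7, 112.1, 222.9]] [514.8 161.8 223.3]
side [242, 245, 298] [[596.6, 210.8, 223.2], [426.4, 305.1, 222.1], [430.7, 111.1, 222.5]] [484.6 209.  222.6]
```

View pics/p3.png

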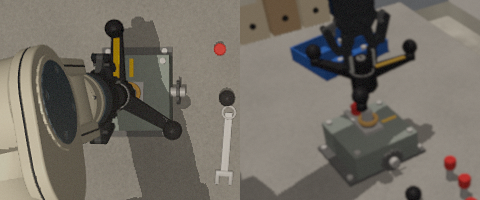

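Run:
```python
from h import *
x,y=486.0,211.5
for z,v,f in ((188,100,10),(175,30,9),(158,40,9)):
    s=move_straight([x,y,z],speed=v,stop_force=f); print(s,get_ee_pos().round(2),get_contact_force().round(1),get_torque().round(2),get_time())
    if s: break
```

```text
False [486.24 211.37 188.26] [ 0.5 -0.1 -4.2] [ 0.01  0.01 -0.04] 17.925
False [485.96 211.48 174.95] [ 0.3  0.1 -4.9] [ 0.02  0.01 -0.03] 18.5083
False [485.89 211.44 157.78] [ 0.3 -0.1 -4.2] [-0.1   0.01 -0.05] 19.0833
```

Run:
```python
from h import *
x,y=486.0,211.4
print(move_straight([x,y,140],speed=25,stop_force=28),get_ee_pos().round(2),get_contact_force().round(1)); dwell(0.5)
p=get_ee_pos(); print(p.round(2),get_contact_force().round(1),get_torque().round(2),get_finger_gap(),get_gripper_force(),get_time())
o=shot(4)
for n in o:
    C,N=wheel(n,o[n][1],p[:2],.0175,p[2]-6); print(n,N,C.round(1).tolist())
    for c,s,m in blobs(red(o[n][0])): print(n,c.round(1),s[4],mpts(n,m,o[n][1]).mean(0).round(1))
a,b=o["top"][0],o["side"][0]
cv2.imwrite("pics/p4.png",cv2.resize(np.hstack([a[200:350,140:290],b[120:270,170:320]])[:,:,::-1],(780,390)))
```

```text
True [486.28 211.55 147.87] [-2.3 -1.2  8.6]
[486.3  211.58 147.86] [-2.4 -0.   9.7] [-0.22  0.75  0.01] 0.4606052633150367 103.06110262870789 20.1
top [260, 0, 245] [[598.3, 213.9, 142.5], [nan, nan, nan], [431.6, 113.8, 140.9]]
top [319.4 228.7] 118 [576.6  36.2  55.2]
top [348.8 233.2] 122 [568.6 -23.1  53.3]
top [378.2 248. ] 126 [539.4 -83.   53.2]
side [217, 226, 263] [[596.0, 212.7, 141.6], [425.6, 306.8, 140.2], [430.6, 112.7, 140.9]]
side [319.7 242.3] 129 [571.2  30.9  51.1]
side [334.  260.5] 148 [563.1 -28.8  51.2]
side [340.7 284.6] 171 [534.4 -88.2  51.5]
```

View pics/p4.png

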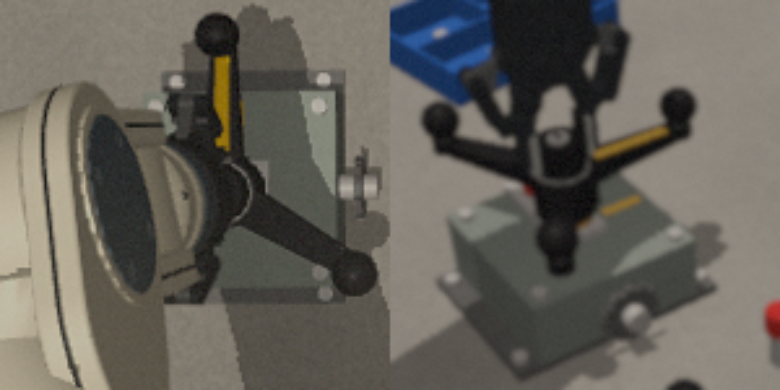

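The wheel is on, with its mark over the yellow line (ball 0 at (217,34) in the top half). The balls are at z≈141, so the hub underside is at about 85. I'll push a little more for a firm hold on the stop.

Run:
```python
from h import *
p=get_ee_pos(); print(move_straight([p[0],p[1],145],speed=10,stop_force=15)); dwell(0.6)
q=get_ee_pos(); print(q.round(2),get_contact_force().round(1),get_torque().round(2),get_gripper_force(),get_time())
```

```text
True
[486.28 211.59 147.9 ] [-0.6 -0.   8.1] [-0.25  0.62 -0.06] 102.82681345939636 21.0083
```

```bash
python3 -c "
from station import *
print(finish_job())"
```

```text
the job is handed in; nothing more can be done
None
```

The job is handed in at about 21 s of the 59 s. The lock pin is home and released. The hand wheel is on the D-shaft with its mark over the yellow line, and the gripper is still holding it with the collar down against its stop. The spanner, tin and spare ball were never approached, but I did not re-measure their positions. `finish_job()` returned no verdict.

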